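# Pulse the tube mixer

### The arm

A 6-joint arm with a two-finger parallel gripper is mounted at the origin on the work surface; the furniture and walls round the work are solid. World frame = base frame: x ahead of the robot, y to its left, z up, the work surface at z = 0. Lengths are in mm, angles in rad, forces in N, time in s.
With the tool pointing down it reaches from about 275 to 1000 mm from the base axis. Payload 8.4 kg.
Tool frame: the origin (TCP) lies at the very end of the fingers, on their centre line; the grasp point (between the pads) lies 19 mm behind it (r.pinch_z is the distance from the TCP to the grasp point, in mm); z points along the fingers, y is the line along which they close (so a half turn about z gives the same grasp; the last joint's range is limited). The gripper opens to 85 mm and grips with 20 to 120 N. Pads are 22 mm wide; open, the fingers measure 114 mm over their backs; the gripper's body (76 mm by 85 mm) begins 54 mm behind the grasp point. The pads swing forward as they close: fully open they stand 13 mm farther back than shut.
Start: joints at [-1.331, 0.353, 1.633, -0, 1.155, -0.002], TCP at [149.655, -606.821, 231.281] pointing down, gripper open.
Joint ranges: [-2.63, 2.63], [-0.92, 2.1], [0.06, 2.66], [-1.3, 4.44], [0, 2.69], [-3.02, 3.02]. Speed limits (rad/s): [2.22, 2.22, 2.79, 3.14, 3.14, 3.14].

### API

Orientations are given as [roll, pitch, yaw] about the fixed x, y, z axes, in that order (R = Rz(yaw) Ry(pitch) Rx(roll)).
In Python, from rig import r gives the robot as it stands.
- The arm moves only by the tool carry_out, never from a script. Its argument "series" is a list of rows, each a list of 7 numbers: the turn, a rotation vector about the tool's x, y, z as a fraction of full scale, then the shift along the tool's x, y, z as a fraction of full scale, then the gripper command: -1 is fully open, 1 is shut, values between are in proportion. A call has 1 to 8 rows; each row is the pose to reach, as a shift and turn from the pose commanded when the call began, along the tool's axes at that moment, turning the shorter way round; what a row does not reach only later rows make up. Full scale, the value 1, is 0.25 m for a shift and pi rad for a turn. A row lasts 1/8 s, in which the tool goes at most 62.5 mm and 10.7 degrees, less where a joint would pass 70% of its speed; a pose out of reach is approached as far as the arm can. A call with a number of a shift or a turn outside -1 to 1 is refused whole. A call with a gripper value outside its range is refused whole. The fingers move at their own pace and stop on an object; "force" is the grip in N (left out, the last holds). Time passes only in rows, so rows that repeat a pose let the fingers close. It gives the time, the measured TCP pose, the force, the opening and the grip force at its end, in the units of the state.
- r.sense(): the state, without advancing time (a new reading comes with each control period).
- r.grab_frame(name): name is "side" or "top" or "wrist"; returns the picture (400x640x3 uint8, red, green, blue); there is no depth.
- r.get_calibration(name): a dict with "K" (3x3 intrinsics, pixels), "pose" (4x4, takes a point from camera to world coordinates). Camera axes: x right, y up, looking along -z (the intrinsics and any distortion apply to the point x, -y, -z); pixel columns grow to the right and rows downward; lengths in mm; the calibration is good to about 2 mm. A picture is of the moment at which its call begins: read the wrist's pose just before it. get_calibration takes no time and is no camera call; for the wrist camera it gives the pose at the moment of the call.
- r.sign_off(): hands the job in; it is judged then, once.
Trained networks look in the newest picture that a camera, given by its name, has taken for a name from the list of things; names that differ only in an ending like _2 or _b are one class to them, and where a whole thing is asked for, a point or a joint stands for the part that bears it (a point fixed in the world has none). Each returns a list of dicts, best first, with "score" (0 to 1); they miss things now and then, are a little off and sometimes report something else, mostly with a low value. They report only what shows in the picture. A call takes as long as a camera call.
- r.silhouettes(camera, label): "region" (400x640 bool, what is visible of it) and "position" ([row, column] in pixels, amid what is visible of it).
The state is a dict: "clock": time; "qpos": joint angles; "qvel": joint speeds; "joint_efforts": joint torques, N m; "eef_pos": TCP position; "tcp_rot": TCP orientation; "contact_force": force on the tool from outside, world axes, zero at the start; "wrist_torque": the same for the moment, N m; "opening": opening from 0.0 (shut) to 1.0 (fully open); "grasp_force": force on a finger pad.
Only numpy, scipy, OpenCV 4.12 (cv2) and the standard library are available. Lean on these libraries where they do the work, as an engineer would, in place of code of your own. Each camera call takes 0.05 s, during which the arm holds its last target. There are 200 camera calls.

### The job

Run the tube mixer for a pulse, using only your fingertips: first tip the black rocker switch over to on by pressing its raised end with the white stripe fully down, then press the blue key fully down (it stays down), then push the green key fully down and finish still holding it down. Leave the red mushroom key unpressed, and do not lift or push about the tube in the cup, the vial, the dish or the marker.

Things in the scene. Friction and masses are not known exactly. Their poses are not given: they have to be found in the camera images.
- mixer: tube mixer fixed to the table: white housing, grey top, 180 mm (its x) x 300 mm (its y), flat deck 55 mm above the table; origin: centre of its underside. Four controls, turned like the mixer, sit on its right (-y) part at the corners of an 80 x 84 mm rectangle; which is where changes. On the left part (98 mm along +y) a rubber cup, 42 mm wide, rim 95 mm above the table, holds a tube
- rocker_on_end (a point): point on top of the rocker's raised, white-striped end: press here straight down until that end lies level. The black cap is 50 mm (mixer x) x 26 mm; the point is 16 mm from the pivot towards mixer +x and moves with the cap: 84 mm above the table when off (tip of that end 2.5 mm higher), 76 mm when on. Needs about 3 to 4 N; it stays as it is left
- rocker (a joint): angle of the rocker, rad: 0 = off, 0.44 = fully on, against a stop (white-striped end down and level)
- blue_key_top (a point): centre of the flat top of the round blue key, 30 mm diameter, about 77 mm above the table while it is up, standing 12 mm proud of its metal bezel (37 to 42 mm diameter)
- blue_key (a joint): how far the blue key is pressed, m: 0 = up, 0.006 = fully down against a hard stop. It needs about 3 N and stays down by itself
- green_key_top (a point): centre of the flat top of the round green key, 30 mm diameter, about 77 mm above the table while it is up, standing 12 mm proud of its bezel like the blue one
- green_key (a joint): how far the green key is pressed, m: 0 = up, 0.006 = fully down against a hard stop. A spring pushes back with 2 N at the start and about 4.5 N fully down; released, it comes up again
- red_key_top (a point): centre of the top of the red mushroom-shaped stop key, 34 mm diameter, about 77 mm above the table; not to be pressed
- red_key (a joint): how far the red key is pressed, m: 0 = up, 0.006 = down
- tube: sample tube with a red cap, 18 mm diameter, 80 mm long, standing loose in the mixer's rubber cup, its top about 147 mm above the table; origin at the centre of its underside
- brown_vial: small brown vial with a black cap, 23 mm diameter, 57 mm tall, standing loose on the table on the robot's side of the mixer; origin at the centre of its underside
- dish: petri dish, 59 mm diameter, 15 mm tall, loose on the table behind the mixer; origin at the centre of its underside
- red_marker: marker pen with a red cap, 135 mm long (its y), 17 mm thick, lying loose on the table on the robot's side of the mixer; origin at the centre of its underside

How it is judged:
By the outcome, as a careful person would: the job done as asked, in the order asked, and still so for the second after the job is handed in, while the arm keeps its last pose, push and grip.
It also fails if it takes over 42 s, if anything falls off the work surface, if the arm or the gripper's body presses on something with over 40 N, if the wrist force passes 120 N, or if a joint passes its speed limit or range.

## Working session

There is one attempt and no reset: what is moved stays moved. The work goes in short steps, Python scripts to look and compute and a tool call to move; the robot and the scene stay as the last step left them, time stands still between calls to the robot, and variables do not carry over. Pictures are saved under pics/ and viewed, at most 10 in all, crops included, and the job is handed in when it is done.

Besides the shell and the picture viewer there is one more tool, called after ">>>" as name(argument=value, ...), one argument or row to a line, values as JSON. carry_out: Moves the arm, as the interface text tells. Its arguments: {"type":"object","properties":{"series":{"type":"array"},"force":{"type":"number"}},"required":["series"]}

```bash
mkdir -p pics
cat > h.py <<'E'
from rig import r
import numpy as np, cv2
def snap(c,n):
    im=r.grab_frame(c); cv2.imwrite(f'pics/{n}.png',im[:,:,::-1]); return im
def ray(c,px,z,cal=None):
    k=cal or r.get_calibration(c); K=np.array(k['K']);T=np.array(k['pose'])
    v,u=px; d=np.linalg.inv(K)@[u,v,1]; d=T[:3,:3]@(d*[1,-1,-1]); o=T[:3,3]
    return o+d*(z-o[2])/d[2]
E
python3 - <<'E'
from h import *
s=r.sense();print({k:np.round(v,3) for k,v in s.items()})
snap('top','top1')
for n,z in [('blue_key_top',77),('green_key_top',77),('red_key_top',77),('rocker_on_end',80),('mixer',55),('tube',147),('brown_vial',57),('dish',15),('red_marker',17)]:
    for d in r.silhouettes('top',n)[:2]:
        print(n,round(d['score'],2),np.round(d['position']),ray('top',d['position'],z).round(1),d['region'].sum())
print(r.get_calibration('top').keys())
E
```

```text
{'clock': np.float64(0.0), 'qpos': array([-1.331,  0.354,  1.634, -0.   ,  1.155, -0.002]), 'qvel': array([ 0.001, -0.001,  0.001,  0.   ,  0.   ,  0.   ]), 'joint_efforts': array([-2.0000e-03, -6.0526e+01, -3.4207e+01, -0.0000e+00,  1.0000e-02,
       -0.0000e+00]), 'eef_pos': array([ 149.539, -606.348,  230.542]), 'tcp_rot': array([-3.14 ,  0.   ,  0.242]), 'contact_force': array([ 0.348, -0.068, -0.256]), 'wrist_torque': array([-0.009,  0.005,  0.004]), 'grasp_force': np.float64(0.0), 'opening': np.float64(1.0)}
blue_key_top 0.68 [207. 238.] [506.9 134.2  77. ] 154
green_key_top 0.65 [200. 350.] [521.7 -65.7  77. ] 214
red_key_top 0.8 [160. 340.] [595.4 -47.   77. ] 264
red_key_top 0.53 [172. 296.] [572.1  32.2  77. ] 419
rocker_on_end 0.82 [169. 297.] [575.8  30.8  80. ] 413
mixer 0.58 [203. 275.] [519.   70.3  55. ] 11718
tube 0.45 [204. 240.] [499.9 120.4 147. ] 129
brown_vial 0.66 [202. 348.] [522.5 -63.2  57. ] 225
brown_vial 0.43 [274. 284.] [390.7  51.4  57. ] 91
dish 0.55 [132. 292.] [667.7  44.8  15. ] 705
dish 0.35 [260. 347.] [419.3 -64.3  15. ] 536
red_marker 0.64 [264. 346.] [412.1 -62.1  17. ] 598
dict_keys(['K', 'pose'])
```

View pics/top1.png

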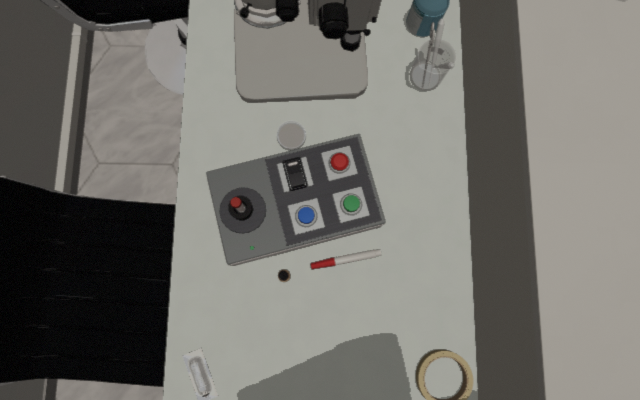

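The top view shows the rocker at about (295,174), the red key at (340,161), the blue key at (306,215) and the green key at (351,203). The tube is at (238,207). The network took the tube for the blue key, so I'll use the picture positions instead.

Run:
```python
from h import *
im=cv2.imread('pics/top1.png')[:,:,::-1].astype(int)
P={}
for n,(u,v),c in [('blue',(306,215),2),('green',(351,203),1),('red',(340,161),0)]:
    w=im[v-14:v+15,u-14:u+15]; o=[k for k in range(3) if k!=c]
    m=(w[...,c]-w[...,o].max(-1))>45; ys,xs=np.nonzero(m)
    P[n]=ray('top',(ys.mean()+v-14,xs.mean()+u-14),77); print(n,m.sum(),P[n].round(1))
print('rocker',ray('top',(174,295),75).round(1))
d=P['red']-P['green'];print('yaw',np.arctan2(d[1],d[0]),np.hypot(*d[:2]))
d=P['blue']-P['green'];print('yaw2',np.arctan2(-d[0],d[1]),np.hypot(*d[:2]))
s=r.sense();R=cv2.Rodrigues(np.zeros(3))[0]
y=s['tcp_rot'][2];R=np.array([[np.cos(y),np.sin(y),0],[np.sin(y),-np.cos(y),0],[0,0,-1]])
t=np.array([500,0,300]);print(R.T@(t-s['eef_pos'])/250)
w=np.array(r.get_calibration('wrist')['pose']);print('wristcam in tool',(R.T@(w[:3,3]-s['eef_pos'])).round(),(R.T@w[:3,:3]).round(2))
```

```text
blue 191 [494.3  13.7  77. ]
green 157 [516.8 -66.9  77. ]
red 244 [593.3 -45.3  77. ]
rocker [568.4  34.4  75. ]
yaw 0.2747966994755524 79.40148150898357
yaw2 0.2720980754362588 83.6723111789757
[ 1.94193597 -2.02110451 -0.27507382]
wristcam in tool [  74.    0. -144.] [[ 0.    0.96  0.29]
 [ 1.   -0.    0.  ]
 [ 0.    0.29 -0.96]]
```

>>> carry_out(
  series=[
    [0, 0, 0, 0.17, -0.16, 0, 1],
    [0, 0, 0, 0.34, -0.32, 0, 1],
    [0, 0, 0, 0.51, -0.48, 0, 1],
    [0, 0, 0, 0.69, -0.64, 0, 1],
    [0, 0, 0, 0.69, -0.64, 0, 1],
  ],
  force=40,
)

```text
clock: 1.12
eef_pos: [283.5, -411.5, 238.9]
tcp_rot: [3.131, -0.006, 0.244]
contact_force: [2.1, 12.9, 43.1]
opening: 0.0
grasp_force: 19.9
```

>>> carry_out(
  series=[
    [0, 0, 0, 0.17, -0.16, 0, 1],
    [0, 0, 0, 0.34, -0.32, 0, 1],
    [0, 0, 0, 0.51, -0.48, 0, 1],
    [0, 0, 0, 0.69, -0.64, 0, 1],
    [0, 0, 0, 0.69, -0.64, 0, 1],
  ],
)

```text
clock: 1.75
eef_pos: [409.9, -210.6, 231.7]
tcp_rot: [3.142, -0.001, 0.247]
contact_force: [0.1, 0.2, 0.4]
opening: -0.0
grasp_force: 0.0
```

>>> carry_out(
  series=[
    [0, 0, -0.01, 0.17, -0.16, 0, 1],
    [0, 0, -0.01, 0.34, -0.32, 0, 1],
    [0, 0, -0.01, 0.51, -0.48, 0, 1],
    [0, 0, -0.01, 0.69, -0.64, 0, 1],
    [0, 0, -0.01, 0.69, -0.64, 0, 1],
    [0, 0, -0.01, 0.69, -0.64, 0, 1],
  ],
)

```text
clock: 2.5
eef_pos: [536.7, -17.6, 231.0]
tcp_rot: [3.141, 0.001, 0.274]
contact_force: [0.2, -0.4, -0.7]
opening: -0.001
grasp_force: 0.0
```

Run:
```python
from h import *
cal=r.get_calibration('wrist');s=r.sense();print(s['clock'],s['eef_pos'],s['tcp_rot'],s['opening'],s['contact_force'])
snap('wrist','w1')
import pickle;pickle.dump((cal,s),open('w1.pkl','wb'))
for n,z in [('blue_key_top',77),('green_key_top',77),('red_key_top',77),('rocker_on_end',80)]:
    for d in r.silhouettes('wrist',n)[:2]:
        print(n,round(d['score'],2),np.round(d['position']),ray('wrist',d['position'],z,cal).round(1),d['region'].sum())
```

```text
2.5 [536.69508341 -17.61052651 230.95471545] [3.14137855e+00 1.11769944e-03 2.73547771e-01] -0.0011058260055397502 [ 0.20738234 -0.43449572 -0.66905514]
blue_key_top 0.61 [212. 278.] [495.9  14.5  77. ] 711
green_key_top 0.61 [211. 365.] [520. -68.  77.] 715
green_key_top 0.61 [272. 231.] [417.5  46.7  77. ] 675
red_key_top 0.7 [128. 367.] [596.9 -44.4  77. ] 969
rocker_on_end 0.81 [131. 276.] [571.8  34.5  80. ] 1534
rocker_on_end 0.71 [264. 361.] [464.  -81.1  80. ] 483
```

View pics/w1.png

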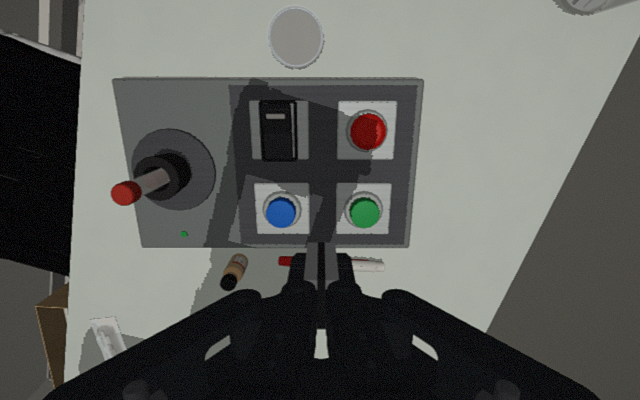

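The wrist view confirms the layout. The rocker is at (278,131) with its white stripe at (275,116), towards mixer +x, and the red, blue and green keys are at (367,131), (281,211) and (364,212). I'll move above the rocker's raised end.

>>> carry_out(
  series=[
    [0, 0, 0, 0.13, -0.085, 0.15, 1],
    [0, 0, 0, 0.257, -0.171, 0.3, 1],
    [0, 0, 0, 0.257, -0.171, 0.45, 1],
    [0, 0, 0, 0.257, -0.171, 0.52, 1],
    [0, 0, 0, 0.257, -0.171, 0.52, 1],
    [0, 0, 0, 0.257, -0.171, 0.52, 1],
  ],
)

```text
clock: 3.5
eef_pos: [588.4, 41.2, 102.8]
tcp_rot: [3.141, -0.002, 0.273]
contact_force: [0.4, 0.5, -0.5]
opening: 0.002
grasp_force: 0.0
```

Run:
```python
from h import *
s=r.sense();print(s['eef_pos'],s['tcp_rot'],s['contact_force'])
a=snap('side','s1');b=snap('wrist','w2');cv2.imwrite('pics/c1.png',np.vstack([a[60:340],b[60:340]])[:,:,::-1])
```

```text
[588.36914396  41.18044306 102.76515806] [ 3.14112988e+00 -2.06343582e-03  2.72510228e-01] [ 0.40763074  0.48345404 -0.45623443]
```

View pics/c1.png

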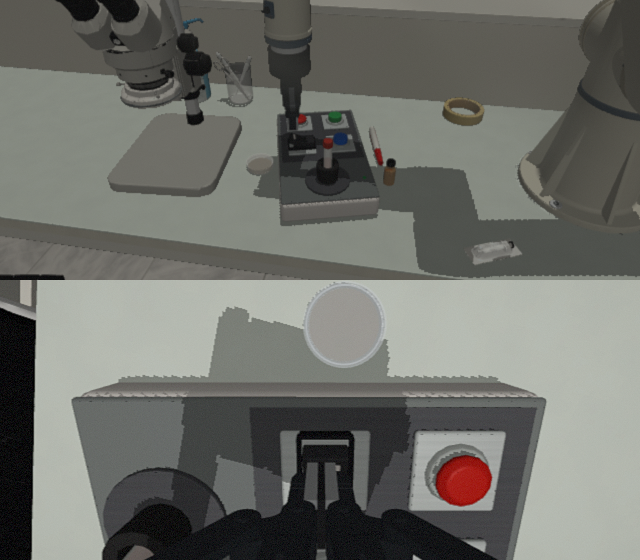

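The fingers are centred over the rocker's raised end, and the stripe is just visible in front of them (lower half of the picture, about (325,465)). Now I'll press down.

>>> carry_out(
  series=[
    [0, 0, 0, 0, 0, 0.05, 1],
    [0, 0, 0, 0, 0, 0.07, 1],
    [0, 0, 0, 0, 0, 0.085, 1],
    [0, 0, 0, 0, 0, 0.095, 1],
    [0, 0, 0, 0, 0, 0.103, 1],
    [0, 0, 0, 0, 0, 0.108, 1],
    [0, 0, 0, 0, 0, 0.108, 1],
    [0, 0, 0, 0, 0, 0.108, 1],
  ],
)

```text
clock: 4.6
eef_pos: [587.8, 41.7, 76.0]
tcp_rot: [3.141, -0.001, 0.273]
contact_force: [-3.6, 0.2, 21.7]
opening: -0.001
grasp_force: 10.5
```

The reading is 22 N against the stop at 76 mm, so the rocker is on. I'll lift off and go over the blue key.

>>> carry_out(
  series=[
    [0, 0, 0, 0, 0, -0.08, 1],
    [0, 0, 0, 0, 0, -0.16, 1],
    [0, 0, 0, -0.13, 0.002, -0.16, 1],
    [0, 0, 0, -0.26, 0.004, -0.16, 1],
    [0, 0, 0, -0.386, 0.006, -0.14, 1],
    [0, 0, 0, -0.386, 0.006, -0.12, 1],
    [0, 0, 0, -0.386, 0.006, -0.12, 1],
  ],
)

```text
clock: 5.48
eef_pos: [494.9, 14.2, 103.9]
tcp_rot: [-3.141, 0.001, 0.273]
contact_force: [0.3, 0.7, -0.1]
opening: -0.002
grasp_force: 0.0
```

Run:
```python
from h import *
s=r.sense();print(s['eef_pos'],s['tcp_rot'],s['contact_force'])
a=snap('side','s2');b=snap('wrist','w3');cv2.imwrite('pics/c2.png',np.vstack([cv2.resize(a[140:300,240:420],(630,560),interpolation=cv2.INTER_CUBIC)[:280+20],np.pad(b[100:],((0,0),(0,0),(0,0)))[:,:630]])[:,:,::-1])
```

```text
[494.93106082  14.16269072 103.87025879] [-3.14137390e+00  8.80101696e-04  2.73089517e-01] [ 0.31010592  0.71169397 -0.06236059]
```

View pics/c2.png

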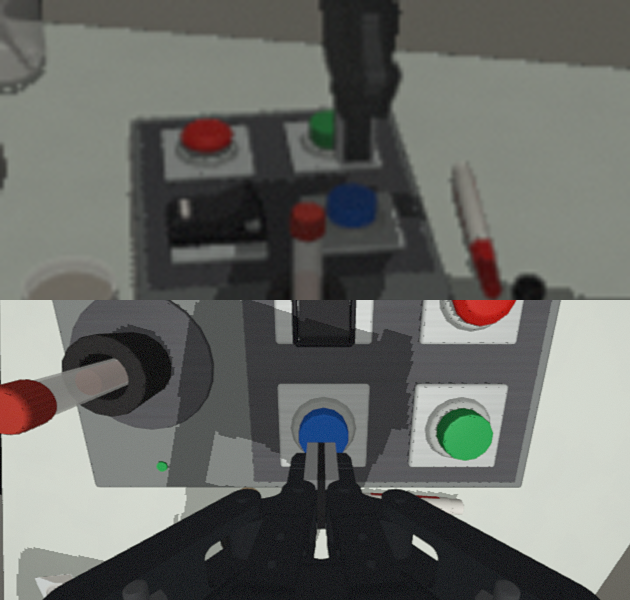

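The rocker's striped end now lies low, and the fingers are centred on the blue key (lower half of the picture, (322,430)). I'll press it.

>>> carry_out(
  series=[
    [0, 0, 0, 0, 0, 0.06, 1],
    [0, 0, 0, 0, 0, 0.09, 1],
    [0, 0, 0, 0, 0, 0.11, 1],
    [0, 0, 0, 0, 0, 0.12, 1],
    [0, 0, 0, 0, 0, 0.13, 1],
    [0, 0, 0, 0, 0, 0.138, 1],
    [0, 0, 0, 0, 0, 0.138, 1],
    [0, 0, 0, 0, 0, 0.138, 1],
  ],
)

```text
clock: 6.58
eef_pos: [494.9, 14.2, 71.1]
tcp_rot: [-3.142, -0.0, 0.273]
contact_force: [-6.6, 0.1, 20.7]
opening: -0.001
grasp_force: 10.4
```

>>> carry_out(
  series=[
    [0, 0, 0, 0, 0, -0.08, 1],
    [0, 0, 0, 0, 0, -0.16, 1],
    [0, 0, 0, 0, 0.12, -0.16, 1],
    [0, 0, 0, 0, 0.24, -0.16, 1],
    [0, 0, 0, 0, 0.337, -0.14, 1],
    [0, 0, 0, 0, 0.337, -0.14, 1],
    [0, 0, 0, 0, 0.337, -0.14, 1],
  ],
)

```text
clock: 7.45
eef_pos: [517.5, -66.6, 104.8]
tcp_rot: [-3.141, 0.0, 0.273]
contact_force: [-0.5, 0.3, 0.3]
opening: -0.002
grasp_force: 0.0
```

Run:
```python
from h import *
s=r.sense();print(s['eef_pos'],s['tcp_rot'],s['contact_force'])
a=snap('side','s3');b=snap('wrist','w4');cv2.imwrite('pics/c3.png',np.vstack([cv2.resize(a[140:300,240:420],(630,560),interpolation=cv2.INTER_CUBIC)[:300],b[100:,:630]])[:,:,::-1])
```

```text
[517.53186922 -66.60334921 104.79906806] [-3.14137661e+00  1.05982698e-05  2.72799079e-01] [-0.53079783  0.33721948  0.34016002]
```

View pics/c3.png

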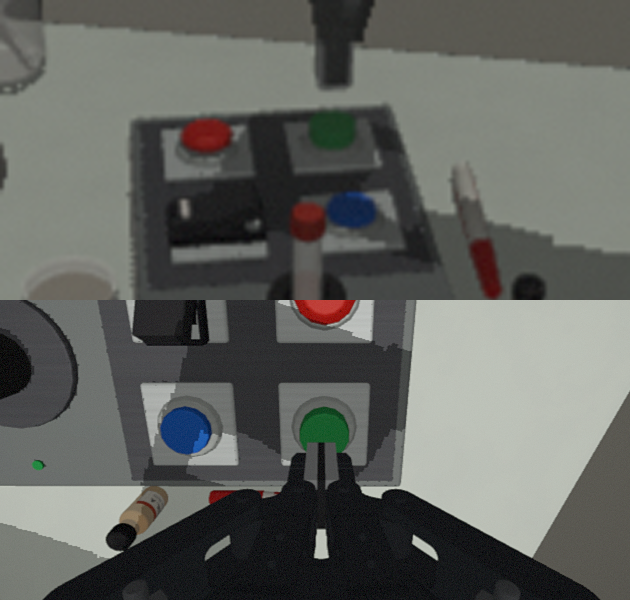

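The blue key now sits lower, at (352,210) in the side view against (352,205) before. The fingers are centred on the green key (lower half, (324,428)). I'll press it and hold.

>>> carry_out(
  series=[
    [0, 0, 0, 0, 0, 0.06, 1],
    [0, 0, 0, 0, 0, 0.09, 1],
    [0, 0, 0, 0, 0, 0.11, 1],
    [0, 0, 0, 0, 0, 0.12, 1],
    [0, 0, 0, 0, 0, 0.13, 1],
    [0, 0, 0, 0, 0, 0.14, 1],
    [0, 0, 0, 0, 0, 0.14, 1],
    [0, 0, 0, 0, 0, 0.14, 1],
  ],
)

```text
clock: 8.55
eef_pos: [517.6, -66.9, 71.1]
tcp_rot: [-3.141, -0.0, 0.273]
contact_force: [-7.4, 2.0, 19.6]
opening: 0.002
grasp_force: 9.8
```

```bash
python3 -c "
from h import *
print(r.sense()['eef_pos'],r.sense()['contact_force']);print(r.sign_off())"
```

```text
[517.6064703  -66.91237014  71.05414796] [-7.44468303  2.03089938 19.61126472]
the job is handed in; nothing more can be done
None
```

The job is handed in after about 9 s on the robot's clock: rocker on, blue key down, and the green key still held down with about 20 N, each pressed to its stop in that order; the red key and the loose things were not touched.

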